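# Pack the sample rack in its transport case and fasten the hasp

## Task

Draw the rack of sample bottles out from under the clear bench shelf by its end tongue, sliding it along the bench without lifting, and let it go once it stands wholly clear of the shelf. Then take it by its carrying bail, keep it upright, lower it onto the floor of the open transport case before letting go (tongue towards either end), and shut the lid fully with the hasp still swung up, clear of the staple. Last, swing the hasp down over the staple until it lies flat on the case front; leave the other things on the bench undisturbed.

Things in the scene. Friction and masses are not known exactly. Their poses are not given: they have to be found in the camera images.
- shelf: Clear acrylic bench shelf with aluminium edge strips, fixed. Origin on the bench under its centre. Its open front faces its own -x. Deck x -105 to +105 mm, 300 mm wide (y), underside 144 mm and top 156 mm above the bench, on 8 mm side panels at y = -146 and +146 mm. Stock stands on the deck at x > 20 mm only, up to 50 mm above it.
- shelf_edge (a point): Middle of the deck's front edge (shelf x = -105 mm), at underside height 146 mm. Axes as the shelf.
- rack: Stainless rack with eight white bottles fixed in it, loose, 0.4 to 0.8 kg. Origin: centre of its underside; z up. Tray x -65 to +65 mm, 62 mm wide (y), caps 74 mm high. A pull tongue sticks out of its -x end to x = -109; an upright bail spans its width at x = 0, 124 mm high. It starts under the shelf, tongue 63 to 80 mm out beyond the deck's front edge, bail about 30 to 45 mm in under the deck.
- rack_tongue (a point): Grip point of the pull tongue, 17 mm from its free end: rack (-92, 0, 58) mm. The tongue is a solid bar 22 mm wide (rack y), 12 mm thick (z 52 to 64 mm), 45 mm long, free beneath. Axes as the rack.
- rack_bail (a point): Middle of the bail's top bar: rack (0, 0, 118) mm. Bar of 12 mm diameter running along rack y, straight for 32 mm; grip it across, closing along rack x; 44 mm free beneath the bar's centre down to the caps. Axes as the rack.
- rack_back (a point): Bottom middle of the rack's end away from the tongue: rack (65, 0, 0) mm.
- case: Aluminium transport case, fixed. Origin: centre of its underside. Its front (with the staple) faces its own -x, its length runs along its y. Outside 90 mm deep (x), 208 long (y), 90 high; walls 4 mm (82 x 200 mm inside); floor 5 mm up. The rack's length goes along case y, the rack's origin about 22 mm off the case centre, so that the tongue fits. Small black grips stick out 15 mm from its ends.
- case_hinge (a point): Middle of the lid's hinge line, which runs along case y: case (45, 0, 90) mm. Axes as the case.
- lid (a joint): Lid angle, rad: 0 fully shut, 1.57 upright, stop at 2.05; starts 1.75 to 2.0, leaning back. The lid is a shell 90 mm deep, 208 long, 50 high, turning about case_hinge; shut, its flat top is 140 mm above the bench. Stiff hinge (0.45 N m, lid 0.4 kg): it stays where it is left; 3 to 10 N at its free edge moves it.
- hasp (a joint): Hasp angle relative to the lid, rad: 0 hanging flat on the case front over the staple (when the lid is shut), 1.57 sticking straight out forwards, larger is further up, stop at 2.5. Starts 1.2 to 2.0. Stiff hinge (0.06 N m), stays where it is left.
- hasp_hinge (a point): Middle of the hasp's hinge line, on the lid's front; the hinge line runs along case y. With the lid shut it lies at case (-49, 0, 104) mm. Axes turn with the hasp.
- hasp_end (a point): Middle of the hasp strap's free end, 90 mm from its hinge. Steel strap 44 mm wide (along case y), 4 mm thick, with a 10 mm curl along the end; shut, its outer face is 9 mm proud of the case front (5 mm off the hinge line). A slot 16 mm wide from 50 to 78 mm from the hinge takes the staple.
- staple (a point): Outer end of the steel staple, a U loop standing 19 mm out of the case front at its middle, 22 mm high, 6 mm thick: case (-61, 0, 40) mm. With the hasp shut it stands about 10 mm proud of the strap, so push the strap above it or beside it.
- beaker: Glass beaker, 72 mm across, 85 mm high, loose bystander. Origin under its centre.
- reagent: White bottle with grey cap, 64 mm across, 130 mm high, loose bystander. Origin under its centre.
- tipbox: Grey plastic box 70 x 100 x 55 mm, loose bystander. Origin under its centre.
Mind the look-alikes: they are no part of the job. Of the things that look like the rack, the smaller one is meant.

How it is judged:
By the outcome, as a careful person would: the job done as asked, in the order asked, and still so for the second after the job is handed in, with the robot touching nothing.
It also fails if it takes over 72 s, if anything falls off the work surface, if the arm or the gripper's body presses on something with over 40 N, if the wrist force passes 120 N, or if a joint passes its speed limit or range.

## Robot

A 7-joint arm with a two-finger parallel gripper is mounted at the origin on the work surface. World frame = base frame: x ahead of the robot, y to its left, z up, the work surface at z = 0. Lengths are in m, angles in rad, forces in N, time in s.
With the tool pointing down it reaches from about 0.4 to 0.85 m from the base axis. Payload 10.4 kg.
Tool frame: the origin (TCP) lies between the finger pads, 19 mm behind the fingertips; this is the grasp point; z points along the fingers, y is the direction in which the jaws open and shut (so a half turn about z gives the same grasp; the last joint's range is limited). The gripper opens to 87 mm and grips with 3 to 60 N. Pads are 19 mm wide; open, the fingers measure 117 mm over their backs; the gripper's body (75 mm by 190 mm) begins 51 mm behind the grasp point.
Start: joints at [-1.191, 0.332, -0.065, 1.46, 0.022, 1.35, -0.088], TCP at [0.245, 0.575, 0.241] pointing down, gripper open.
Joint ranges: [-2.6, 2.6], [-0.5, 2.12], [-1.47, 1.34], [0.16, 2.42], [-1.27, 4.41], [0.06, 2.06], [-2.6, 2.6]. Speed limits (rad/s): [2.22, 2.22, 2.79, 2.79, 3.14, 3.14, 3.14].

## Interface

Orientations are given as a unit quaternion [x, y, z, w].
In Python, from bench import r, eyes gives the robot as it stands.
- The arm moves only by the shell command python3 -m inch 'ROWS' [FORCE]. ROWS is a JSON object of lists of equal length, an entry for each row: "translation": the shift along the world's x, y, z scaled (see below), a list of three; "rot": the turn, a rotation vector about the world's x, y, z scaled (see below), a list of three; "jaw": the finger opening in mm, from 0 to 87. In form: {"translation": [[tx, ty, tz], ...], "rot": [[ax, ay, az], ...], "jaw": [jaw, ...]}. A call has 1 to 20 rows; each row is the pose to reach, as a shift and turn from the pose measured when the call began; what a row does not reach only later rows make up. The controller multiplies each number of a shift by 100 mm and each number of a turn by 60 degrees. A row lasts 1/10 s, in which the tool goes at most 50 mm and 8.59 degrees, less where a joint would pass 70% of its speed; a pose out of reach is approached as far as the arm can. A call with a number of a shift or a turn outside -1 to 1 is refused whole. A call with a gripper value outside its range is refused whole. The fingers move at their own pace and stop on an object; FORCE is the grip in N (left out, the last holds). Time passes only in rows, so rows that repeat a pose let the fingers close. It gives the time, the measured TCP pose, the force and the opening at its end, in the units of the state.
- r.read_state(): the state, without advancing time (a new reading comes with each control period).
- eyes.camera(name): name is "scene" or "top"; returns the picture (384x512x3 uint8, blue, green, red); there is no depth.
- eyes.calibration(name): a dict with "fx", "fy", "cx", "cy" (pixels), "R" (3x3) and "t" (3): a world point X has camera coordinates R X + t. Camera axes: x right, y down, z forward; pixel columns grow to the right and rows downward; lengths in m; the calibration is good to about 2 mm. A picture is of the moment at which its call begins. calibration takes no time and is no camera call.
- r.close_job(): hands the job in, once; it reports no verdict.
The state is a dict: "time": time; "joint_positions": joint angles; "joint_vel": joint speeds; "joint_torque": joint torques, N m; "ee_pos": TCP position; "eef_rot": TCP orientation; "ft_force": force on the tool from outside, world axes, zero at the start; "torque": the same for the moment, N m; "width": finger opening in m.
Only numpy, scipy, OpenCV 4.12 (cv2) and the standard library are available. Lean on these libraries where they do the work, as an engineer would, in place of code of your own. Each camera call takes 0.05 s, during which the arm holds its last target. There are 200 camera calls.

## Working session

There is one attempt and no reset: what is moved stays moved. The work goes in short steps, Python scripts to look and compute and a shell command to move; the robot and the scene stay as the last step left them, time stands still between calls to the robot, and variables do not carry over. Pictures are saved under pics/ and viewed, about 8 in all and at most 12, crops included, and the job is handed in when it is done.

```bash
mkdir -p pics; ls; python3 - <<'E'
from bench import r, eyes
import cv2, numpy as np
for n in("scene","top"):
    im=eyes.camera(n); cv2.imwrite(f"pics/{n}0.png",im)
    cv2.imwrite(f"pics/{n}0b.png",cv2.resize(im,(800,600),interpolation=cv2.INTER_CUBIC))
    print({k:np.round(v,4).tolist() for k,v in eyes.calibration(n).items()})
print(r.read_state())
E
```

```text
pics
{'fx': 497.827, 'fy': 497.827, 'cx': 262.7867, 'cy': 198.8926, 'R': [[0.175, -0.9846, -0.0035], [-0.9339, -0.1648, -0.3174], [0.3119, 0.0588, -0.9483]], 't': [-0.3083, 0.5663, 1.3622]}
{'fx': 363.3059, 'fy': 363.3059, 'cx': 258.1694, 'cy': 185.956, 'R': [[0.0202, -0.9998, 0.0056], [-0.9756, -0.021, -0.2185], [0.2185, -0.0011, -0.9758]], 't': [-0.2403, 0.6037, 1.191]}
{'time': 0.1, 'joint_positions': array([-1.1906109 ,  0.33278032, -0.06468681,  1.46085674,  0.02159084,
        1.34988698, -0.08848438]), 'joint_vel': array([ 0.00130186, -0.00306109, -0.0006109 ,  0.00014477, -0.0015102 ,
        0.00102639,  0.00017891]), 'joint_torque': array([ 2.17263798e-03, -6.24546146e+01,  2.51955155e-02, -3.90719354e+01,
       -6.14188006e-02,  3.66658357e-02,  7.74237446e-05]), 'ee_pos': array([0.24487056, 0.57468706, 0.24055143]), 'eef_rot': array([ 2.00024087e-01,  9.79790785e-01, -6.10364595e-04, -9.83858788e-05]), 'ft_force': array([ 0.51791119, -0.65571784, -0.40718093]), 'torque': array([ 0.00715881, -0.00842835, -0.02207672]), 'width': 0.08658656996947137}
```

View pics/scene0b.png

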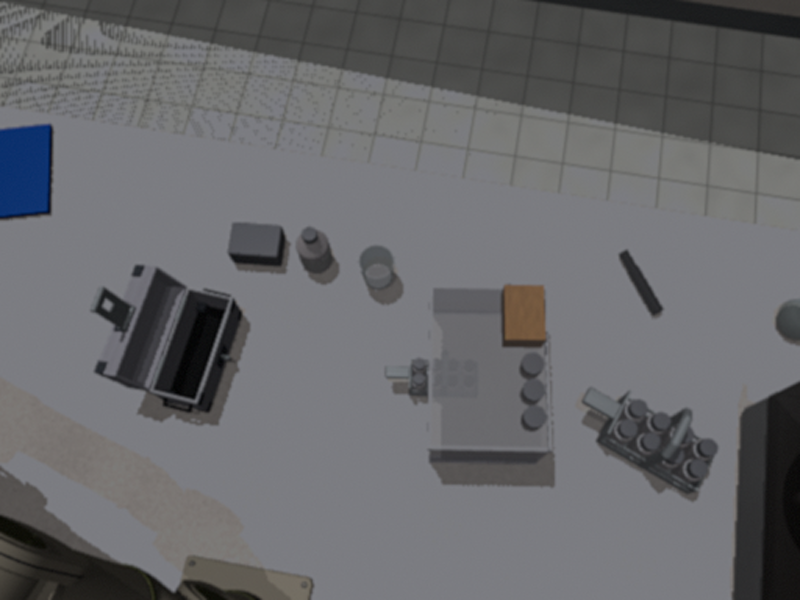

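View pics/top0b.png

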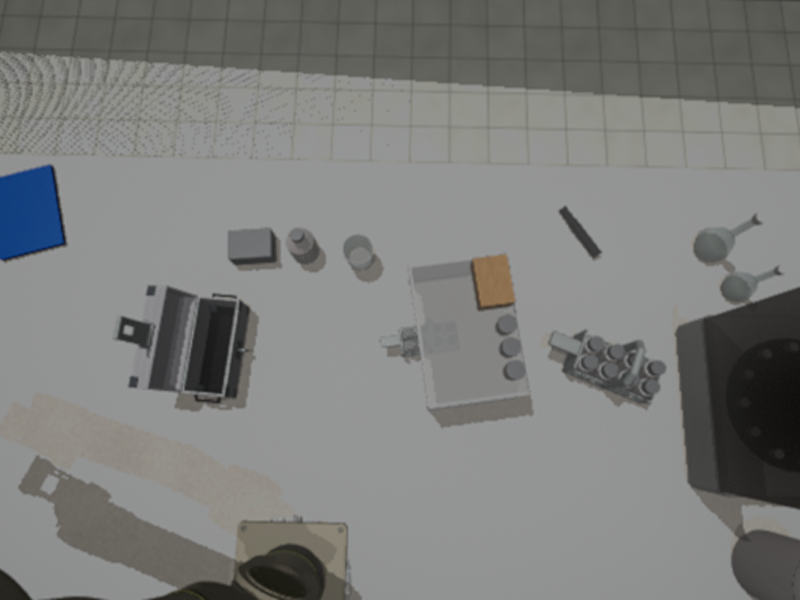

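```bash
cat > h.py <<'E'
import cv2, numpy as np
from scipy.optimize import least_squares
from scipy.spatial.transform import Rotation as Ro
from bench import r, eyes
C={n:eyes.calibration(n) for n in("scene","top")}
def proj(n,X):
    c=C[n];p=np.asarray(X)@np.array(c["R"]).T+np.array(c["t"])
    return np.stack([c["fx"]*p[...,0]/p[...,2]+c["cx"],c["fy"]*p[...,1]/p[...,2]+c["cy"]],-1)
def ray(n,uv,z):   # pixel -> world point at height z
    c=C[n];R=np.array(c["R"]);o=-R.T@np.array(c["t"])
    d=R.T@np.array([(uv[0]-c["cx"])/c["fx"],(uv[1]-c["cy"])/c["fy"],1]);return o+d*(z-o[2])/d[2]
def tri(uvs,uvt):
    f=lambda X:np.r_[proj("scene",X)-uvs,proj("top",X)-uvt]
    s=least_squares(f,[.5,0,.1]);return s.x,np.round(s.fun,1)
def posefit(obs,g):  # obs: list of (cam,localpt,(u,v)); g: x,y,yaw ; z=0
    def f(p):
        c,s=np.cos(p[2]),np.sin(p[2])
        return np.ravel([proj(n,[p[0]+c*L[0]-s*L[1],p[1]+s*L[0]+c*L[1],L[2]])-np.array(uv) for n,L,uv in obs])
    s=least_squares(f,g,loss="soft_l1");return s.x,np.round(f(s.x).reshape(-1,2),1)
def tile(im,x,y,w,h,k): return cv2.resize(im[y:y+h,x:x+w],None,fx=k,fy=k,interpolation=cv2.INTER_CUBIC)
E
python3 - <<'E'
from h import *
s,t=cv2.imread("pics/scene0.png"),cv2.imread("pics/top0.png")
a=np.hstack([tile(s,48,155,120,120,10/3),tile(t,60,160,120,120,10/3)])
b=np.hstack([tile(s,230,222,100,50,4),tile(t,230,195,100,50,4)])
im=np.vstack([a,b]); im=cv2.convertScaleAbs(im,alpha=1.5); cv2.imwrite("pics/crop1.png",im)
E
```

```text
(no output)
```

View pics/crop1.png

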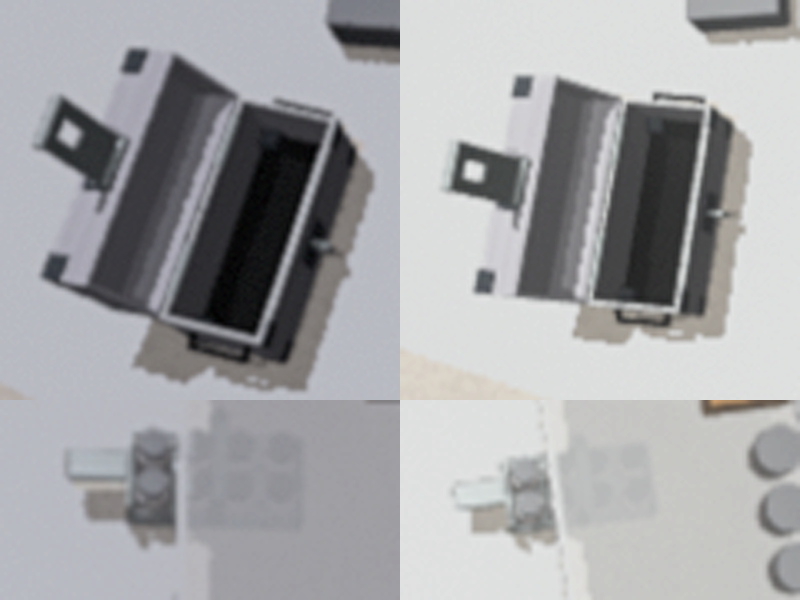

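```bash
cat >> h.py <<'E'
def lidpt(case,a,d,h,y):
    l=np.array([.045-d*np.cos(a)+h*np.sin(a), y, .09+d*np.sin(a)+h*np.cos(a)])
    c,s=np.cos(case[2]),np.sin(case[2]);return np.array([case[0]+c*l[0]-s*l[1],case[1]+s*l[0]+c*l[1],l[2]])
def hasppt(case,a,b,L=.09,y=0):
    return lidpt(case,a,.094+L*np.sin(b),.014-L*np.cos(b),y)
def loc(p,L):
    c,s=np.cos(p[2]),np.sin(p[2]);return np.array([p[0]+c*L[0]-s*L[1],p[1]+s*L[0]+c*L[1],L[2]])
E
python3 - <<'E'
from h import *
S=lambda u,v:(48+u/3.3333,155+v/3.3333); T=lambda u,v:(60+(u-400)/3.3333,160+v/3.3333)
Q=[(.045,-.104,.09),(-.045,-.104,.09),(-.045,.104,.09),(.045,.104,.09)]
obs=[("scene",q,S(*p)) for q,p in zip(Q,[(243,98),(338,112),(262,342),(163,318)])]
obs+=[("top",q,T(*p)) for q,p in zip(Q,[(625,100),(708,108),(677,313),(590,303)])]
obs+=[("scene",(-.061,0,.04),S(333,246)),("top",(-.061,0,.04),T(728,212))]
c,e=posefit(obs,[.5,.5,1.5]);print("case",np.round(c,4),e.tolist())
def f(p):
    o=[]
    for n,d,h,y,uv in [("scene",.09,.0,-.104,S(175,52)),("scene",.09,0,.104,S(82,283)),("scene",.09,.05,-.104,S(128,50)),("scene",.09,.05,.104,S(43,277)),
       ("top",.09,0,-.104,T(555,75)),("top",.09,0,.104,T(517,297))]:
        o.append(proj(n,lidpt(c,p[0],d,h,y))-uv)
    o.append(proj("scene",hasppt(c,p[0],p[1]))-S(45,125)); o.append(proj("top",hasppt(c,p[0],p[1]))-T(449,168))
    return np.ravel(o)
s=least_squares(f,[1.85,1.6]);print("lid,hasp",s.x,np.round(s.fun.reshape(-1,2),1).tolist(),hasppt(c,*s.x))
S=lambda u,v:(230+u/4,222+(v-400)/4); T=lambda u,v:(230+(u-400)/4,195+(v-400)/4)
obs=[("scene",(-.109,.011,.064),S(66,449)),("scene",(-.109,-.011,.064),S(66,480)),("top",(-.109,.011,.064),T(454,482)),("top",(-.109,-.011,.064),T(457,508)),
("scene",(-.065,.011,.064),S(128,450)),("scene",(-.065,-.011,.064),S(128,480))]
k,e=posefit(obs,[.5,-.1,-1.5]);print("rack",np.round(k,4),e.tolist(),"tongue",loc(k,(-.092,0,.058)),"bail",loc(k,(0,0,.118)))
# shelf front deck corners z=.156 from 800x600 views
for n,a,b in(("scene",(429,290),(429,451)),("top",(409,267),(430,407))):
    print(n,ray(n,np.array(a)*.64,.156),ray(n,np.array(b)*.64,.156))
# bystanders rough base
for nm,a in(("tipbox",(257,245)),("reagent",(315,255)),("beaker",(378,270))): print(nm,ray("scene",np.array(a)*.64,.05))
print("rack-tri tongue end",tri(np.array(S(66,465)),np.array(T(455,495))))
E
```

```text
case [0.4781 0.179  1.5073] [[-0.2, -0.4], [0.3, 2.1], [0.4, 0.9], [-0.1, 0.6], [-0.7, -1.4], [0.7, -1.6], [0.7, -0.9], [-0.6, -0.2], [-0.1, 0.8], [-1.1, -0.1]]
lid,hasp [2.00016763 1.42176792] [[-0.5, 0.3], [1.2, 1.2], [0.8, 0.1], [-0.0, 1.0], [-0.4, -0.3], [-1.0, -0.7], [0.4, -0.7], [-0.3, -1.0]] [0.48583492 0.30049111 0.25612567]
rack [ 0.5128 -0.2862 -1.3973] [[0.5, 0.3], [0.4, -0.1], [-0.8, 0.0], [-0.6, -0.1], [0.1, 0.1], [0.1, -0.1]] tongue [ 0.49690483 -0.19555026  0.058     ] bail [ 0.51278831 -0.28616877  0.118     ]
scene [ 0.63475225 -0.23443144  0.156     ] [ 0.35094955 -0.28267486  0.156     ]
top [ 0.63910007 -0.23816068  0.156     ] [ 0.35518084 -0.28461598  0.156     ]
tipbox [0.70756396 0.12187713 0.05      ]
reagent [0.70658523 0.00397124 0.05      ]
beaker [ 0.69696472 -0.12449281  0.05      ]
rack-tri tongue end (array([ 0.49227004, -0.1794481 ,  0.07178351]), array([ 0.5, -0.1, -0.5,  0.2]))
```

```bash

python3 -m inch '{"translation":[[0.5,-1,1],[0.5,-1,1],[0.5,-1,1],[0.5,-1,1]],"rot":[[0,0,0],[0,0,0],[0,0,0],[0,0,0]],"jaw":[60,60,60,60]}' 20
python3 -m inch '{"translation":[[0.5,-1,0.6],[0.5,-1,0.6],[0.5,-1,0.6],[0.5,-1,0.6]],"rot":[[0,0,0],[0,0,0],[0,0,0],[0,0,0]],"jaw":[60,60,60,60]}'
python3 -m inch '{"translation":[[0.5,-1,0],[0.5,-1,0],[0.5,-1,0],[0.5,-1,0],[0.5,-1,0]],"rot":[[0,0,-0.5],[0,0,-0.5],[0,0,-0.5],[0,0,-0.5],[0,0,-0.5]],"jaw":[60,60,60,60,60]}'
```

```text
time: 0.5
ee_pos: [0.2993, 0.4717, 0.346]
eef_rot: [0.203, 0.979, 0.003, 0.002]
ft_force: [0.4, 0.7, -0.1]
width: 0.0642
time: 0.9
ee_pos: [0.3523, 0.3686, 0.4086]
eef_rot: [0.207, 0.978, 0.004, 0.003]
ft_force: [1.3, 0.3, 0.3]
width: 0.0601
time: 1.4
ee_pos: [0.402, 0.269, 0.4078]
eef_rot: [0.453, 0.891, 0.003, 0.004]
ft_force: [-0.2, -0.3, -0.1]
width: 0.0602
```

```bash

python3 -m inch '{"translation":[[0.5,-1,0],[0.5,-1,0],[0.5,-1,0],[0.5,-1,0],[0.5,-1,0]],"rot":[[0,0,-0.43],[0,0,-0.43],[0,0,-0.43],[0,0,-0.43],[0,0,-0.43]],"jaw":[60,60,60,60,60]}'
python3 -m inch '{"translation":[[0.45,-1,0],[0.45,-1,0],[0.45,-1,0],[0.45,-1,0]],"rot":[[0,0,0],[0,0,0],[0,0,0],[0,0,0]],"jaw":[60,60,60,60]}'
python3 -m inch '{"translation":[[0,-1,-0.5],[0,-1,-0.5],[0,-1,-0.5],[0,-1,-0.5]],"rot":[[0,0,0],[0,0,0],[0,0,0],[0,0,0]],"jaw":[60,60,60,60]}'
python3 -m inch '{"translation":[[0,-1,-1],[0,-1,-1],[0,-1,-1],[0,-1,-1]],"rot":[[0,0,0],[0,0,0],[0,0,0],[0,0,0]],"jaw":[60,60,60,60]}'
python3 - <<'E'
from h import *
s=eyes.camera("scene");t=eyes.camera("top")
a=np.hstack([tile(s,200,180,133,133,3),tile(t,200,150,133,133,3)])
cv2.imwrite("pics/b.png",cv2.convertScaleAbs(a,alpha=1.5))
st=r.read_state();print(st["ee_pos"],st["eef_rot"],st["joint_positions"])
E
```

```text
time: 1.9
ee_pos: [0.4513, 0.1709, 0.4072]
eef_rot: [0.638, 0.77, 0.001, 0.004]
ft_force: [-0.5, 1.2, -0.4]
width: 0.0599
time: 2.3
ee_pos: [0.4964, 0.0714, 0.4069]
eef_rot: [0.636, 0.772, 0.001, 0.004]
ft_force: [0.2, 0.6, -0.6]
width: 0.0599
time: 2.7
ee_pos: [0.4959, -0.0277, 0.3562]
eef_rot: [0.635, 0.772, 0.001, 0.003]
ft_force: [0.3, 0.9, 0.6]
width: 0.06
time: 3.1
ee_pos: [0.4946, -0.1278, 0.2531]
eef_rot: [0.635, 0.772, -0.001, 0.001]
ft_force: [-1.0, 0.1, 1.2]
width: 0.0599
[ 0.49670027 -0.12485315  0.2563265 ] [0.63372391 0.77355365 0.00101816 0.00277745] [-0.42147627  0.05721619  0.60745607  1.76572287 -0.03276234  1.32314721
  0.39113119]
```

View pics/b.png

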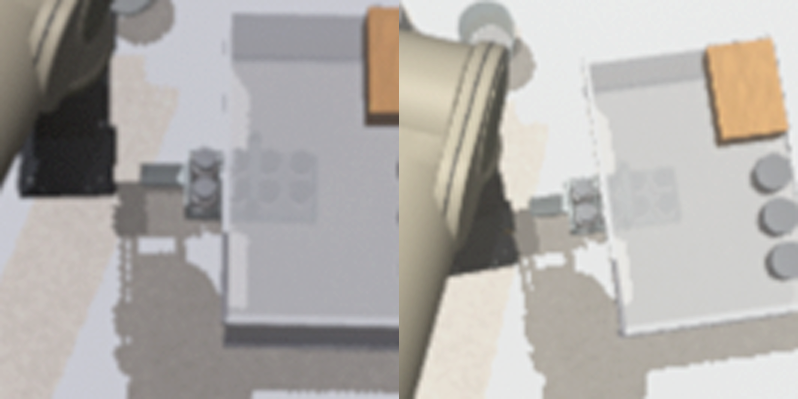

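```bash

python3 -m inch '{"translation":[[0,-0.68,-0.6],[0,-0.68,-1],[0,-0.68,-1],[0,-0.68,-1]],"rot":[[0,0,-0.02],[0,0,-0.02],[0,0,-0.02],[0,0,-0.02]],"jaw":[60,60,60,60]}'
python3 -m inch '{"translation":[[0,0,-0.4],[0,0,-0.7],[0,0,-0.97],[0,0,-0.97],[0,0,-0.97]],"rot":[[0,0,0],[0,0,0],[0,0,0],[0,0,0],[0,0,0]],"jaw":[60,60,60,60,60]}'
```

```text
time: 3.6
ee_pos: [0.4967, -0.1908, 0.1548]
eef_rot: [0.641, 0.768, 0.0, 0.001]
ft_force: [-0.2, 0.7, 0.0]
width: 0.0598
time: 4.1
ee_pos: [0.4986, -0.1892, 0.0597]
eef_rot: [0.64, 0.769, 0.001, 0.002]
ft_force: [0.7, -0.0, -0.3]
width: 0.0598
```

```bash

python3 -m inch '{"translation":[[0,-0.03,0],[0,-0.03,0],[0,-0.03,0],[0,-0.03,0],[0,-0.03,0],[0,-0.03,0],[0,-0.03,0],[0,-0.03,0]],"rot":[[0,0,0],[0,0,0],[0,0,0],[0,0,0],[0,0,0],[0,0,0],[0,0,0],[0,0,0]],"jaw":[30,15,10,10,10,10,10,10]}' 25
```

```text
time: 4.9
ee_pos: [0.4985, -0.1923, 0.0598]
eef_rot: [0.64, 0.769, 0.001, 0.002]
ft_force: [-1.6, 0.4, 3.8]
width: 0.0219
```

```bash

python3 -m inch '{"translation":[[-0.016,0.1,0],[-0.033,0.2,0],[-0.066,0.4,0],[-0.1,0.6,0],[-0.13,0.8,0],[-0.13,0.8,0]],"rot":[[0,0,0],[0,0,0],[0,0,0],[0,0,0],[0,0,0],[0,0,0]],"jaw":[10,10,10,10,10,10]}'
python3 -m inch '{"translation":[[-0.033,0.2,0],[-0.066,0.4,0],[-0.1,0.6,0],[-0.13,0.8,0],[-0.13,0.8,0],[-0.13,0.8,0]],"rot":[[0,0,0],[0,0,0],[0,0,0],[0,0,0],[0,0,0],[0,0,0]],"jaw":[10,10,10,10,10,10]}'
```

```text
time: 5.5
ee_pos: [0.4851, -0.1085, 0.0598]
eef_rot: [0.638, 0.77, 0.002, 0.001]
ft_force: [-1.1, 2.7, -0.5]
width: 0.0215
time: 6.1
ee_pos: [0.4719, -0.0275, 0.0597]
eef_rot: [0.637, 0.771, 0.002, 0.0]
ft_force: [-0.3, 4.0, -0.3]
width: 0.0215
```

```bash

python3 -m inch '{"translation":[[0,0,0],[0,0,0],[0,0,0],[0,0,0.3],[0,0,0.6],[0,0,1],[0,0,1],[0,0,1]],"rot":[[0,0,0],[0,0,0],[0,0,0],[0,0,0],[0,0,0],[0,0,0],[0,0,0],[0,0,0]],"jaw":[40,60,60,60,60,60,60,60]}'
python3 -m inch '{"translation":[[0,0,0.4],[0,0.3,0.8],[0,0.3,1],[0,0.3,1],[0,0.3,1],[0,0.3,1],[0,0.3,1]],"rot":[[0,0,0],[0,0,-0.15],[0,0,-0.75],[0,0,-0.75],[0,0,-0.75],[0,0,-0.75],[0,0,-0.75]],"jaw":[60,60,60,60,60,60,60]}'
python3 -m inch '{"translation":[[0,0,0],[0,0,0],[0,0,0],[0,0,0],[0,0,0],[0,0,0]],"rot":[[0,0,-0.78],[0,0,-0.78],[0,0,-0.78],[0,0,-0.78],[0,0,-0.78],[0,0,-0.78]],"jaw":[60,60,60,60,60,60]}'
python3 - <<'E'
from h import *
s=eyes.camera("scene");t=eyes.camera("top")
a=np.hstack([tile(s,180,180,133,133,3),tile(t,180,150,133,133,3)])
cv2.imwrite("pics/c.png",cv2.convertScaleAbs(a,alpha=1.5))
st=r.read_state();print(st["ee_pos"],st["eef_rot"],st["joint_positions"])
E
```

```text
time: 6.9
ee_pos: [0.4724, -0.0279, 0.1603]
eef_rot: [0.638, 0.77, 0.003, 0.001]
ft_force: [-0.3, 0.8, -0.5]
width: 0.0597
time: 7.6
ee_pos: [0.4719, 0.0019, 0.2587]
eef_rot: [0.885, 0.465, 0.001, 0.001]
ft_force: [-0.3, 1.0, -0.3]
width: 0.06
time: 8.2
ee_pos: [0.4714, 0.0017, 0.2571]
eef_rot: [0.997, 0.072, -0.001, 0.002]
ft_force: [-0.2, 0.2, 0.4]
width: 0.06
[0.47149255 0.00164807 0.25730071] [ 9.97211404e-01  7.45973103e-02 -7.36741842e-04  2.02853957e-03] [-0.61165251 -0.04428579  0.49939086  1.84743609  0.0259198   1.33474325
 -1.54023739]
```

View pics/c.png

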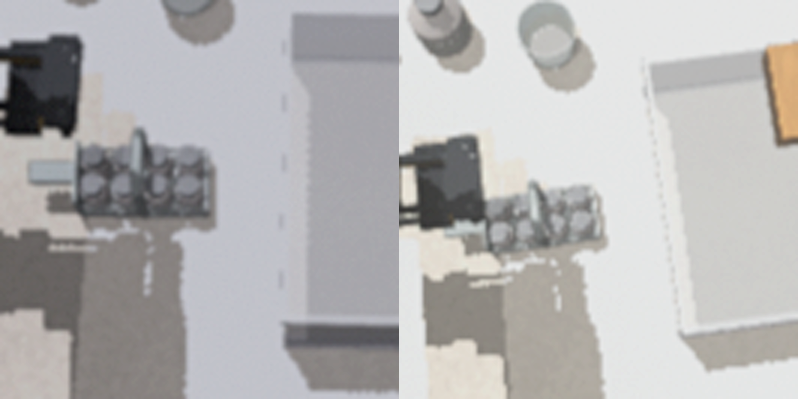

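```bash
python3 - <<'E'
from h import *
S=lambda u,v:(180+u/3,180+v/3); T=lambda u,v:(180+(u-399)/3,150+v/3)
obs=[("scene",(-.109,.011,.064),S(28,160)),("scene",(-.109,-.011,.064),S(28,182)),("scene",(-.065,.011,.064),S(76,160)),("scene",(-.065,-.011,.064),S(76,183))]
k,e=posefit(obs,[.486,-.12,-1.4]);print(k,e.tolist())
for kk in(k,np.array([.4862,-.1214,-1.40])):
  for n,o in(("scene",(180,180,0)),("top",(180,150,399))):
    P=np.array([loc(kk,q) for q in[(0,.016,.124),(0,-.016,.124),(0,.028,.1),(0,-.028,.1),(.065,.031,0),(.065,-.031,0),(-.065,-.031,0),(-.109,.011,.064),(-.109,-.011,.064)]])
    print(n,np.round((proj(n,P)-o[:2])*3+[o[2],0]).astype(int).tolist())
E
```

```text
[ 0.48736304 -0.1218958  -1.39592986] [[0.6, 0.1], [0.3, 0.1], [-0.3, 0.1], [-0.6, -0.2]]
scene [[138, 139], [137, 172], [140, 133], [138, 191], [211, 157], [210, 217], [81, 217], [30, 160], [29, 182]]
top [[532, 189], [536, 219], [532, 182], [539, 232], [593, 184], [600, 235], [491, 252], [441, 216], [443, 235]]
scene [[137, 140], [136, 173], [139, 134], [137, 192], [210, 158], [210, 218], [80, 218], [29, 161], [28, 183]]
top [[531, 190], [535, 220], [532, 183], [538, 233], [592, 185], [600, 236], [491, 253], [441, 217], [443, 236]]
```

```bash

python3 -m inch '{"translation":[[0.16,-0.5,0],[0.16,-0.95,-0.2],[0.16,-0.95,-0.4],[0.16,-0.95,-0.4]],"rot":[[0,0,0.024],[0,0,0.024],[0,0,0.024],[0,0,0.024]],"jaw":[60,60,60,60]}'
python3 -m inch '{"translation":[[0,-0.28,0],[0,-0.28,-0.1],[0,-0.28,-0.1],[0,-0.28,-0.1]],"rot":[[0,0,0],[0,0,0],[0,0,0],[0,0,0]],"jaw":[60,60,60,60]}'
```

```text
time: 8.7
ee_pos: [0.4857, -0.0945, 0.2144]
eef_rot: [0.996, 0.087, -0.003, 0.002]
ft_force: [-0.5, 1.3, -0.4]
width: 0.06
time: 9.1
ee_pos: [0.4858, -0.1211, 0.2046]
eef_rot: [0.996, 0.088, -0.004, 0.002]
ft_force: [0.3, 0.2, 0.1]
width: 0.0603
```

```bash

python3 -m inch '{"translation":[[0,0,-0.3],[0,0,-0.6],[0,0,-0.87],[0,0,-0.87],[0,0,-0.87]],"rot":[[0,0,0],[0,0,0],[0,0,0],[0,0,0],[0,0,0]],"jaw":[60,60,60,60,60]}'
python3 -m inch '{"translation":[[0,0,0],[0,0,0],[0,0,0],[0,0,0],[0,0,0],[0,0,0],[0,0,0],[0,0,0]],"rot":[[0,0,0],[0,0,0],[0,0,0],[0,0,0],[0,0,0],[0,0,0],[0,0,0],[0,0,0]],"jaw":[30,10,5,5,5,5,5,5]}' 45
```

```text
time: 9.6
ee_pos: [0.4862, -0.1205, 0.1184]
eef_rot: [0.996, 0.089, -0.004, 0.002]
ft_force: [0.2, -0.3, 0.0]
width: 0.0603
time: 10.4
ee_pos: [0.4861, -0.1203, 0.1183]
eef_rot: [0.996, 0.089, -0.004, 0.002]
ft_force: [-0.4, 0.2, 0.6]
width: 0.0109
```

```bash

python3 -m inch '{"translation":[[0,0,0.05],[0,0,0.1],[0,0,0.25],[0,0,0.4],[0,0,0.6],[0,0,0.8],[0,0,1],[0,0,1]],"rot":[[0,0,0],[0,0,0],[0,0,0],[0,0,0],[0,0,0],[0,0,0],[0,0,0],[0,0,0]],"jaw":[5,5,5,5,5,5,5,5]}'
python3 -m inch '{"translation":[[0,0.1,0.2],[0,0.2,0.4],[0,0.3,0.5],[0,0.4,0.5],[0,0.5,0.5],[0,0.6,0.5],[0,0.7,0.5],[0,0.8,0.5],[0,0.9,0.5],[0,1,0.5],[0,1,0.5]],"rot":[[0,0,0.05],[0,0,0.12],[0,0,0.2],[0,0,0.28],[0,0,0.36],[0,0,0.44],[0,0,0.52],[0,0,0.58],[0,0,0.637],[0,0,0.637],[0,0,0.637]],"jaw":[5,5,5,5,5,5,5,5,5,5,5]}'
python3 -m inch '{"translation":[[0,0.1,0],[0,0.2,0],[0,0.3,0],[0,0.4,0],[0,0.5,0],[0,0.6,0],[0,0.7,0],[0,0.8,0],[0,0.9,0],[0,0.9,0],[0,0.9,0]],"rot":[[0,0,0.05],[0,0,0.12],[0,0,0.2],[0,0,0.28],[0,0,0.36],[0,0,0.44],[0,0,0.52],[0,0,0.58],[0,0,0.637],[0,0,0.637],[0,0,0.637]],"jaw":[5,5,5,5,5,5,5,5,5,5,5]}'
```

```text
time: 11.2
ee_pos: [0.4872, -0.1208, 0.2206]
eef_rot: [0.996, 0.089, -0.002, 0.002]
ft_force: [1.7, -0.2, -6.9]
width: 0.0109
time: 12.3
ee_pos: [0.4869, -0.0191, 0.2697]
eef_rot: [0.912, 0.41, -0.002, 0.002]
ft_force: [-0.2, 0.9, -6.8]
width: 0.0107
time: 13.4
ee_pos: [0.4868, 0.0705, 0.2694]
eef_rot: [0.728, 0.686, -0.001, 0.002]
ft_force: [0.8, -0.1, -6.6]
width: 0.0108
```

```bash

python3 -m inch '{"translation":[[0.03,0.1,0],[0.06,0.25,0],[0.1,0.4,0],[0.13,0.55,0],[0.13,0.7,0],[0.13,0.85,0],[0.13,1,0],[0.13,1,0],[0.13,1,0]],"rot":[[0,0,0],[0,0,0],[0,0,0],[0,0,0],[0,0,0],[0,0,0],[0,0,0],[0,0,0],[0,0,0]],"jaw":[5,5,5,5,5,5,5,5,5]}'
python3 - <<'E'
from h import *
s=eyes.camera("scene");t=eyes.camera("top")
cv2.imwrite("pics/s_d.png",s);cv2.imwrite("pics/t_d.png",t)
a=np.hstack([tile(s,48,145,133,150,3),tile(t,60,140,133,150,3)])
cv2.imwrite("pics/d.png",cv2.convertScaleAbs(a,alpha=1.7))
E
```

```text
time: 14.3
ee_pos: [0.4997, 0.1707, 0.2693]
eef_rot: [0.728, 0.686, -0.001, 0.003]
ft_force: [0.3, -1.2, -7.0]
width: 0.0106
```

View pics/d.png

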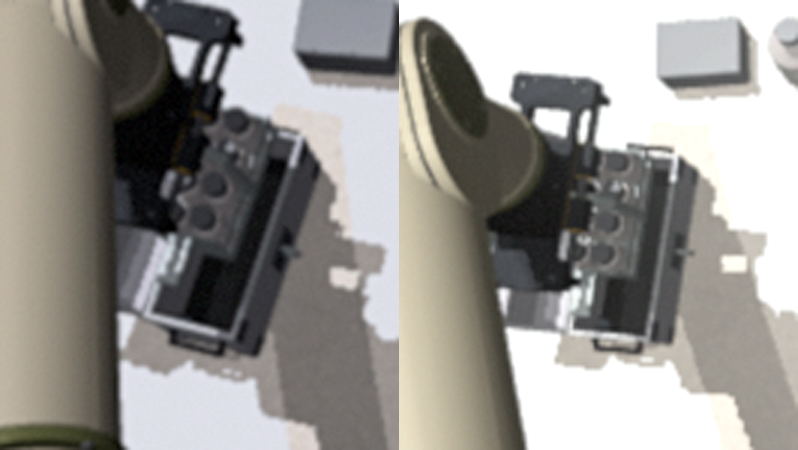

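```bash
python3 - <<'E'
from h import *
S=lambda u,v:(48+u/3.3333,155+v/3.3333); T=lambda u,v:(60+(u-400)/3.3333,160+v/3.3333)
S2=lambda u,v:(48+u/3,145+v/3); T2=lambda u,v:(60+(u-399)/3,140+v/3)
Q=[(.045,-.104,.09),(-.045,-.104,.09),(-.045,.104,.09),(.045,.104,.09)]
obs=[("scene",q,S(*p)) for q,p in zip(Q,[(243,98),(338,114),(262,342),(163,318)])]
obs+=[("top",q,T(*p)) for q,p in zip(Q,[(625,100),(710,106),(679,313),(590,303)])]
obs+=[("scene",Q[1],S2(304,136)),("scene",Q[2],S2(236,335)),("top",Q[1],T2(682,155)),("top",Q[2],T2(657,341)),("scene",Q[3],S2(147,316)),("top",Q[3],T2(571,334))]
obs+=[("scene",(-.061,0,.04),S(333,246)),("top",(-.061,0,.04),T(728,212)),("scene",(-.061,0,.04),S2(298,252)),("top",(-.061,0,.04),T2(691,254))]
c,e=posefit(obs,[.5,.2,1.5]);print("case",np.round(c,4),e.tolist(),loc(c,(0,-.022,0)))
for n in("scene","top"):
  c1,e=posefit([o for o in obs if o[0]==n],[.5,.2,1.5]);print(n,np.round(c1,4),np.abs(e).max(),loc(c1,(0,-.022,0)))
E
```

```text
case [0.4781 0.1785 1.5084] [[-0.1, -0.4], [0.4, 1.5], [0.6, 0.9], [0.1, 0.7], [-0.7, -1.4], [0.2, -1.0], [0.2, -0.9], [-0.4, -0.2], [0.5, 0.4], [0.5, 1.8], [-1.1, -0.9], [-2.1, -0.6], [-0.0, 0.8], [-0.8, -0.6], [0.0, 0.8], [-1.0, -0.1], [0.6, 0.6], [0.1, -1.2]] [0.50005482 0.17717501 0.        ]
scene [0.4803 0.18   1.5089] 1.2 [0.50222381 0.17864147 0.        ]
top [0.4756 0.1764 1.5085] 1.5 [0.49758128 0.17501794 0.        ]
```

```bash

python3 -m inch '{"translation":[[0,0.065,0],[0,0.065,0],[0,0.065,-0.15],[0,0.065,-0.3],[0,0.065,-0.45],[0,0.065,-0.6],[0,0.065,-0.75],[0,0.065,-0.75]],"rot":[[0,0,0],[0,0,0],[0,0,0],[0,0,0],[0,0,0],[0,0,0],[0,0,0],[0,0,0]],"jaw":[5,5,5,5,5,5,5,5]}'
python3 -m inch '{"translation":[[0,0,-0.15],[0,0,-0.3],[0,0,-0.45],[0,0,-0.6],[0,0,-0.6],[0,0,-0.6]],"rot":[[0,0,0],[0,0,0],[0,0,0],[0,0,0],[0,0,0],[0,0,0]],"jaw":[5,5,5,5,5,5]}'
```

```text
time: 15.2
ee_pos: [0.4989, 0.1758, 0.1927]
eef_rot: [0.728, 0.685, -0.003, 0.002]
ft_force: [-2.0, -0.6, -6.4]
width: 0.0107
time: 15.8
ee_pos: [0.4993, 0.176, 0.1336]
eef_rot: [0.728, 0.685, -0.003, 0.002]
ft_force: [-0.2, 1.1, -6.1]
width: 0.0111
```

```bash

python3 -m inch '{"translation":[[0,0,-0.03],[0,0,-0.06],[0,0,-0.08],[0,0,-0.1],[0,0,-0.11],[0,0,-0.11]],"rot":[[0,0,0],[0,0,0],[0,0,0],[0,0,0],[0,0,0],[0,0,0]],"jaw":[5,5,5,5,5,5]}'
```

```text
time: 16.4
ee_pos: [0.4993, 0.176, 0.1233]
eef_rot: [0.728, 0.685, -0.002, 0.002]
ft_force: [-4.7, -1.2, 4.3]
width: 0.0109
```

```bash

python3 -m inch '{"translation":[[0,0,0],[0,0,0],[0,0,0],[0,0,0],[0,0,0.3],[0,0,0.6],[0,0,1],[0,0,1]],"rot":[[0,0,0],[0,0,0],[0,0,0],[0,0,0],[0,0,0],[0,0,0],[0,0,0],[0,0,0]],"jaw":[40,40,40,40,40,40,40,40]}'
python3 -m inch '{"translation":[[0,0,0.5],[0,0,1],[0,0,1],[0,0,1]],"rot":[[0,0,0],[0,0,0],[0,0,0],[0,0,0]],"jaw":[40,20,0,0]}'
python3 -m inch '{"translation":[[-0.3,0,0.5],[-0.6,0,0.9],[-1,0,0.9],[-1,0,0.9],[-1,0,0.9],[-1,0,0.9],[-1,0,0.9]],"rot":[[0,0,0.1],[0,0,0.76],[0,0,0.76],[0,0,0.76],[0,0,0.76],[0,0,0.76],[0,0,0.76]],"jaw":[0,0,0,0,0,0,0]}'
python3 - <<'E'
from h import *
print(r.read_state()["joint_positions"])
t=eyes.camera("top");s=eyes.camera("scene")
a=np.hstack([tile(s,48,145,133,150,3),tile(t,60,140,133,150,3)])
cv2.imwrite("pics/e.png",cv2.convertScaleAbs(a,alpha=1.7))
E
```

```text
time: 17.2
ee_pos: [0.5018, 0.1768, 0.2285]
eef_rot: [0.729, 0.685, 0.002, 0.003]
ft_force: [0.8, -0.2, 0.7]
width: 0.0397
time: 17.6
ee_pos: [0.5024, 0.177, 0.3296]
eef_rot: [0.729, 0.685, 0.003, 0.004]
ft_force: [0.9, -0.5, -0.5]
width: 0.0234
time: 18.3
ee_pos: [0.4021, 0.1771, 0.418]
eef_rot: [0.405, 0.914, 0.003, 0.001]
ft_force: [0.3, 0.8, -0.2]
width: -0.0002
[-0.88805542 -0.14697016  0.32306038  1.60741208  0.04566586  1.66674137
  0.17249077]
```

View pics/e.png

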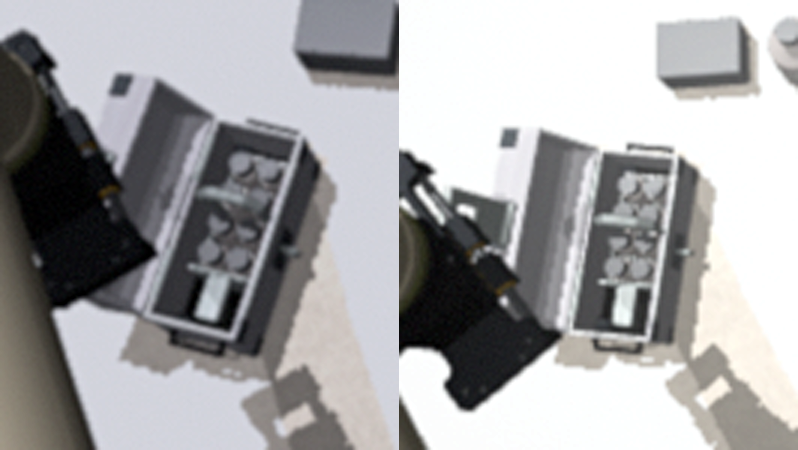

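```bash

python3 -m inch '{"translation":[[0,0.4,0],[0,0.8,0],[0,1,0],[0,1,0],[0,1,0],[0,1,0]],"rot":[[0,0,0.74],[0,0,0.74],[0,0,0.74],[0,0,0.74],[0,0,0.74],[0,0,0.74]],"jaw":[0,0,0,0,0,0]}'
python3 -m inch '{"translation":[[0,0.4,0],[0,0.82,0],[0,0.82,-0.4],[0,0.82,-0.9],[0,0.82,-0.9]],"rot":[[0,0,0],[0,0,0],[0,0,0],[0,0,0],[0,0,0]],"jaw":[0,0,0,0,0]}'
python3 -m inch '{"translation":[[0,0,-0.4],[0,0,-0.8],[0,0,-1],[0,0,-1]],"rot":[[0,0,0],[0,0,0],[0,0,0],[0,0,0]],"jaw":[0,0,0,0]}'
python3 -m inch '{"translation":[[0,0,-0.4],[0,0,-0.8],[0,0,-0.82],[0,0,-0.82]],"rot":[[0,0,0],[0,0,0],[0,0,0],[0,0,0]],"jaw":[0,0,0,0]}'
```

```text
time: 19.0
ee_pos: [0.4023, 0.2772, 0.4176]
eef_rot: [0.032, 0.999, 0.003, -0.0]
ft_force: [0.1, 0.4, 0.2]
width: 0.0007
time: 19.5
ee_pos: [0.3998, 0.3569, 0.3202]
eef_rot: [0.034, 0.999, -0.002, -0.004]
ft_force: [-0.6, 0.3, 0.0]
width: 0.0009
time: 19.9
ee_pos: [0.3997, 0.3565, 0.2199]
eef_rot: [0.036, 0.999, -0.003, -0.005]
ft_force: [-0.7, 0.7, -0.2]
width: 0.0005
time: 20.3
ee_pos: [0.4007, 0.3574, 0.1404]
eef_rot: [0.036, 0.999, -0.002, -0.004]
ft_force: [0.7, 0.5, 0.2]
width: 0.0004
```

```bash

python3 -m inch '{"translation":[[0,-0.1,0],[0,-0.2,0],[0,-0.27,0],[0,-0.34,0],[0,-0.4,0],[0,-0.46,0],[0,-0.52,0],[0,-0.58,0],[0,-0.58,0]],"rot":[[0,0,0],[0,0,0],[0,0,0],[0,0,0],[0,0,0],[0,0,0],[0,0,0],[0,0,0],[0,0,0]],"jaw":[0,0,0,0,0,0,0,0,0]}'
```

```text
time: 21.2
ee_pos: [0.4011, 0.3162, 0.1502]
eef_rot: [0.031, 0.999, 0.013, 0.001]
ft_force: [-12.6, 46.3, 39.8]
width: 0.0002
```

```bash

python3 -m inch '{"translation":[[0,0.2,0],[0,0.3,0],[0,0.4,0],[0,0.4,0]],"rot":[[0,0,0],[0,0,0],[0,0,0],[0,0,0]],"jaw":[0,0,0,0]}'
python3 - <<'E'
from h import *
t=eyes.camera("top");s=eyes.camera("scene")
a=np.hstack([tile(s,0,145,133,150,3),tile(t,20,140,133,150,3)])
cv2.imwrite("pics/f.png",cv2.convertScaleAbs(a,alpha=1.7))
E
```

```text
time: 21.6
ee_pos: [0.4008, 0.3562, 0.1495]
eef_rot: [0.031, 0.999, 0.012, 0.0]
ft_force: [-0.4, 0.3, -0.6]
width: 0.0002
```

View pics/f.png

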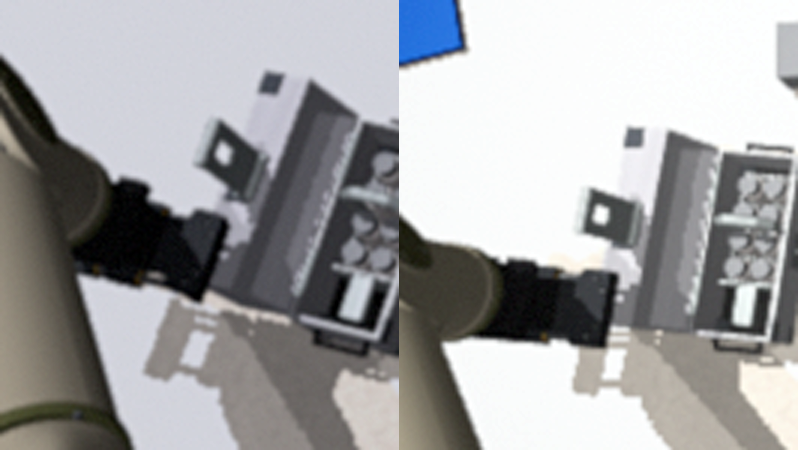

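```bash

python3 -m inch '{"translation":[[0,0,0],[0,0,0],[0,0,0],[0,0,0],[0,0,0],[0,0,0]],"rot":[[-0.1,0,0],[-0.2,0,0],[-0.3,0,0],[-0.4,0,0],[-0.5,0,0],[-0.5,0,0]],"jaw":[0,0,0,0,0,0]}'
python3 -m inch '{"translation":[[0,-0.1,0],[0,-0.2,0],[0,-0.25,0],[0,-0.3,0],[0,-0.35,0],[0,-0.35,0]],"rot":[[0,0,0],[0,0,0],[0,0,0],[0,0,0],[0,0,0],[0,0,0]],"jaw":[0,0,0,0,0,0]}'
python3 -c "
from h import *
s=r.read_state();print(s['joint_positions'],Ro.from_quat(s['eef_rot']).as_matrix()[:,2],s['torque'])"
```

```text
time: 22.3
ee_pos: [0.4, 0.3555, 0.1472]
eef_rot: [0.029, 0.968, -0.25, 0.008]
ft_force: [-0.6, 0.0, -0.6]
width: 0.0003
time: 22.9
ee_pos: [0.4002, 0.3196, 0.1476]
eef_rot: [0.029, 0.968, -0.25, 0.008]
ft_force: [-0.3, 0.3, 0.3]
width: 0.0004
[-1.14307019  0.44080414  0.24752757  1.62692088  0.20246662  1.49034811
  0.55527222] [ 2.70326847e-06 -4.83514098e-01 -8.75336573e-01] [ 0.57237167 -0.0128096  -0.01779885]
```

```bash

python3 -m inch '{"translation":[[0,-0.05,0.03],[0,-0.1,0.06],[0,-0.15,0.1],[0,-0.15,0.1]],"rot":[[0,0,0],[0,0,0],[0,0,0],[0,0,0]],"jaw":[0,0,0,0]}'
python3 -m inch '{"translation":[[0,-0.06,0.06],[0,-0.12,0.1],[0,-0.18,0.12],[0,-0.18,0.12]],"rot":[[0,0,0],[0,0,0],[0,0,0],[0,0,0]],"jaw":[0,0,0,0]}'
```

```text
time: 23.3
ee_pos: [0.3995, 0.3078, 0.1586]
eef_rot: [0.028, 0.969, -0.246, 0.008]
ft_force: [-2.6, 9.4, 4.7]
width: 0.0006
time: 23.7
ee_pos: [0.399, 0.2928, 0.172]
eef_rot: [0.027, 0.97, -0.243, 0.009]
ft_force: [-3.2, 9.5, 7.7]
width: 0.0005
```

```bash

python3 -m inch '{"translation":[[0,-0.07,0.05],[0,-0.14,0.09],[0,-0.21,0.11],[0,-0.28,0.12],[0,-0.28,0.12]],"rot":[[0,0,0],[0,0,0],[0,0,0],[0,0,0],[0,0,0]],"jaw":[0,0,0,0,0]}'
python3 -m inch '{"translation":[[0,-0.08,0.02],[0,-0.16,0.02],[0,-0.24,0.02],[0,-0.3,0],[0,-0.3,0]],"rot":[[0,0,0],[0,0,0],[0,0,0],[0,0,0],[0,0,0]],"jaw":[0,0,0,0,0]}'
python3 - <<'E'
from h import *
t=eyes.camera("top");s=eyes.camera("scene")
a=np.hstack([tile(s,0,145,133,150,3),tile(t,20,140,133,150,3)])
cv2.imwrite("pics/g.png",cv2.convertScaleAbs(a,alpha=1.7))
E
```

```text
time: 24.2
ee_pos: [0.3987, 0.2658, 0.1851]
eef_rot: [0.026, 0.97, -0.242, 0.009]
ft_force: [-2.1, 3.4, 5.6]
width: 0.0003
time: 24.7
ee_pos: [0.3986, 0.2357, 0.1859]
eef_rot: [0.026, 0.97, -0.241, 0.009]
ft_force: [-0.4, 0.4, 3.3]
width: 0.0006
```

View pics/g.png

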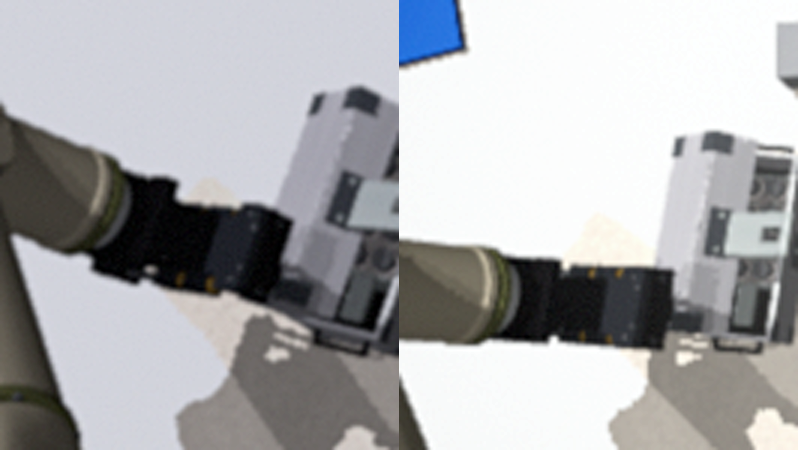

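```bash

python3 -m inch '{"translation":[[0,-0.08,0],[0,-0.16,0],[0,-0.24,-0.01],[0,-0.32,-0.03],[0,-0.36,-0.04],[0,-0.36,-0.04]],"rot":[[0,0,0],[0,0,0],[0,0,0],[0,0,0],[0,0,0],[0,0,0]],"jaw":[0,0,0,0,0,0]}'
python3 -m inch '{"translation":[[0,-0.07,-0.02],[0,-0.14,-0.05],[0,-0.21,-0.08],[0,-0.28,-0.11],[0,-0.34,-0.14],[0,-0.4,-0.17],[0,-0.4,-0.17]],"rot":[[0,0,0],[0,0,0],[0,0,0],[0,0,0],[0,0,0],[0,0,0],[0,0,0]],"jaw":[0,0,0,0,0,0,0]}'
```

```text
time: 25.4
ee_pos: [0.3987, 0.1987, 0.1814]
eef_rot: [0.027, 0.97, -0.242, 0.009]
ft_force: [-0.2, 0.5, 0.1]
width: 0.0007
time: 26.1
ee_pos: [0.3984, 0.1575, 0.164]
eef_rot: [0.027, 0.97, -0.242, 0.008]
ft_force: [0.1, 1.2, 1.0]
width: 0.0003
```

```bash

python3 -m inch '{"translation":[[0,0,-0.03],[0,0,-0.05],[0,0,-0.05]],"rot":[[0,0,0],[0,0,0],[0,0,0]],"jaw":[0,0,0]}'
python3 -m inch '{"translation":[[0,0,-0.02],[0,0,-0.03],[0,0,-0.03]],"rot":[[0,0,0],[0,0,0],[0,0,0]],"jaw":[0,0,0]}'
```

```text
time: 26.4
ee_pos: [0.3986, 0.1568, 0.16]
eef_rot: [0.028, 0.97, -0.243, 0.008]
ft_force: [-3.5, -2.3, 14.7]
width: 0.0004
time: 26.7
ee_pos: [0.3987, 0.1568, 0.1595]
eef_rot: [0.028, 0.969, -0.244, 0.008]
ft_force: [-9.7, -1.6, 33.9]
width: 0.0003
```

```bash

python3 -m inch '{"translation":[[0,0,0.3],[0,0,0.6],[0,0,1],[0,0,1]],"rot":[[0,0,0],[0,0,0],[0,0,0],[0,0,0]],"jaw":[0,0,0,0]}'
python3 -m inch '{"translation":[[0.3,-0.3,0.3],[0.5,-0.6,0.3],[0.67,-1,0.3],[0.67,-1,0.3],[0.67,-1,0.3],[0.67,-1,0.3]],"rot":[[0.1,0,0],[0.2,0,0],[0.3,0,0],[0.4,0,0],[0.5,0,0],[0.5,0,0]],"jaw":[0,0,0,0,0,0]}'
python3 -m inch '{"translation":[[0,-0.2,0],[0,-0.3,0],[0,-0.3,0],[0,-0.3,0],[0,-0.3,0],[0,-0.3,0],[0,-0.3,0]],"rot":[[0.1,0,0],[0.2,0,0],[0.3,0,0],[0.4,0,0],[0.5,0,0],[0.6,0,0],[0.65,0,0]],"jaw":[0,0,0,0,0,0,0]}'
python3 - <<'E'
from h import *
s=r.read_state();print(s['joint_positions'],Ro.from_quat(s['eef_rot']).as_matrix())
t=eyes.camera("top");s=eyes.camera("scene")
a=np.hstack([tile(s,58,145,133,150,3),tile(t,70,140,133,150,3)])
cv2.imwrite("pics/i.png",cv2.convertScaleAbs(a,alpha=1.7))
E
```

```text
time: 27.1
ee_pos: [0.4002, 0.158, 0.2633]
eef_rot: [0.029, 0.97, -0.242, 0.01]
ft_force: [0.2, 0.1, -0.5]
width: 0.0003
time: 27.7
ee_pos: [0.4674, 0.0552, 0.2933]
eef_rot: [0.033, 0.999, 0.019, 0.003]
ft_force: [0.1, -0.3, -0.9]
width: 0.0003
time: 28.4
ee_pos: [0.4668, 0.0258, 0.2917]
eef_rot: [0.033, 0.936, 0.352, -0.011]
ft_force: [-0.6, -0.7, -0.5]
width: 0.0007
[-0.59918257  0.09715782  0.96869351  1.85779621 -0.73960643  1.55551636
  2.01819094] [[-0.99761826  0.06890039  0.00324591]
 [ 0.05398682  0.75066158  0.65847749]
 [ 0.04293277  0.65708441 -0.75259342]]
```

View pics/i.png

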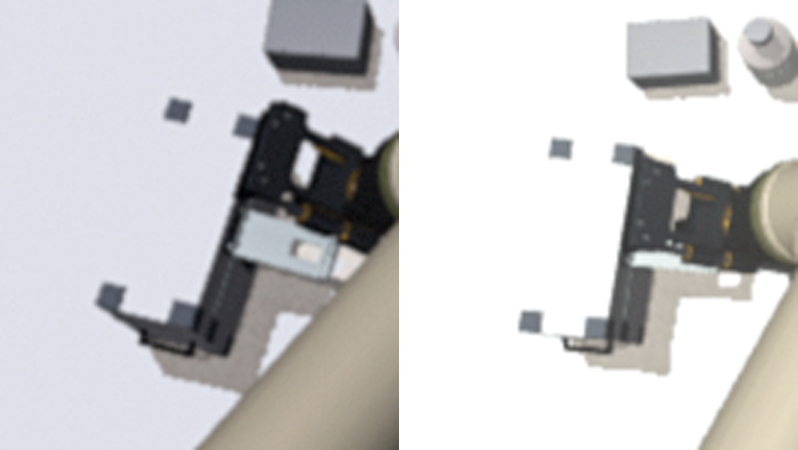

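```bash

python3 -m inch '{"translation":[[0,0.2,-0.3],[0,0.42,-0.6],[0,0.42,-1],[0,0.42,-1],[0,0.42,-1]],"rot":[[0,0,0],[0,0,0],[0,0,0],[0,0,0],[0,0,0]],"jaw":[0,0,0,0,0]}'
python3 -m inch '{"translation":[[0,0,-0.2],[0,0,-0.35],[0,0,-0.35],[0,0,-0.35]],"rot":[[0,0,0],[0,0,0],[0,0,0],[0,0,0]],"jaw":[0,0,0,0]}'
python3 -c "
from h import *
c=[.4781,.1785,1.508]
for b in(1.2,1.42,1.6,1.8): print(b,(proj('scene',hasppt(c,0,b))-[58,145])*3)"
```

```text
time: 29.0
ee_pos: [0.4664, 0.068, 0.1912]
eef_rot: [0.033, 0.936, 0.349, -0.013]
ft_force: [-0.4, 0.2, -0.5]
width: 0.0002
time: 29.4
ee_pos: [0.4672, 0.0678, 0.158]
eef_rot: [0.033, 0.937, 0.349, -0.012]
ft_force: [0.4, -0.4, -0.4]
width: 0.0008
1.2 [333.51698201 262.41648318]
1.42 [334.98920832 258.56649414]
1.6 [332.89190466 254.42763961]
1.8 [327.03616263 248.9239594 ]
```

```bash

python3 -m inch '{"translation":[[0,0,-0.15],[0,0,-0.3],[0,0.02,-0.38],[0,0.04,-0.46],[0,0.05,-0.54],[0,0.06,-0.62],[0,0.06,-0.62]],"rot":[[0,0,0],[0,0,0],[0,0,0],[0,0,0],[0,0,0],[0,0,0],[0,0,0]],"jaw":[0,0,0,0,0,0,0]}'
python3 -m inch '{"translation":[[0,0.03,-0.06],[0,0.06,-0.1],[0,0.09,-0.15],[0,0.13,-0.19],[0,0.13,-0.19]],"rot":[[0,0,0],[0,0,0],[0,0,0],[0,0,0],[0,0,0]],"jaw":[0,0,0,0,0]}'
```

```text
time: 30.1
ee_pos: [0.4668, 0.074, 0.0952]
eef_rot: [0.033, 0.937, 0.349, -0.013]
ft_force: [0.3, -0.8, 0.7]
width: 0.0008
time: 30.6
ee_pos: [0.4664, 0.0877, 0.0756]
eef_rot: [0.033, 0.937, 0.349, -0.013]
ft_force: [-0.2, 0.4, -0.4]
width: 0.001
```

```bash

python3 -m inch '{"translation":[[0,0.04,-0.03],[0,0.08,-0.04],[0,0.12,-0.04],[0,0.14,-0.04],[0,0.14,-0.04]],"rot":[[0,0,0],[0,0,0],[0,0,0],[0,0,0],[0,0,0]],"jaw":[0,0,0,0,0]}'
python3 -m inch '{"translation":[[0,0.03,0],[0,0.05,0],[0,0.05,0]],"rot":[[0,0,0],[0,0,0],[0,0,0]],"jaw":[0,0,0]}'
```

```text
time: 31.1
ee_pos: [0.4663, 0.1021, 0.0717]
eef_rot: [0.033, 0.937, 0.349, -0.013]
ft_force: [0.3, 0.5, -0.1]
width: 0.0005
time: 31.4
ee_pos: [0.4664, 0.1074, 0.0718]
eef_rot: [0.032, 0.937, 0.349, -0.013]
ft_force: [-0.6, -1.3, 0.1]
width: 0.0007
```

```bash

python3 -m inch '{"translation":[[0,0.03,0],[0,0.05,0],[0,0.05,0]],"rot":[[0,0,0],[0,0,0],[0,0,0]],"jaw":[0,0,0]}'
python3 - <<'E'
from h import *
t=eyes.camera("top");s=eyes.camera("scene")
a=np.hstack([tile(s,90,170,100,100,4),tile(t,110,180,100,100,4)])
cv2.imwrite("pics/j.png",cv2.convertScaleAbs(a,alpha=1.7))
E
```

```text
time: 31.7
ee_pos: [0.4665, 0.1115, 0.0717]
eef_rot: [0.033, 0.937, 0.348, -0.013]
ft_force: [-2.0, -6.6, 1.5]
width: 0.0006
```

View pics/j.png

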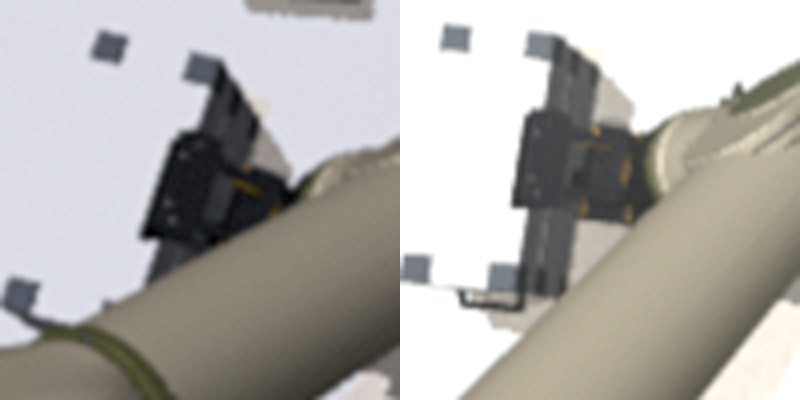

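```bash

python3 -m inch '{"translation":[[0,0.03,0],[0,0.04,0],[0,0.04,0]],"rot":[[0,0,0],[0,0,0],[0,0,0]],"jaw":[0,0,0]}'
python3 -m inch '{"translation":[[0,-0.2,0],[0,-0.4,0],[0,-0.7,0],[0,-1,0.1],[0,-1,0.1]],"rot":[[0,0,0],[0,0,0],[0,0,0],[0,0,0],[0,0,0]],"jaw":[0,0,0,0,0]}'
python3 -m inch '{"translation":[[0,0,0.4],[0,0,0.8],[0,-0.5,1],[0,-0.9,1],[0,-0.9,1]],"rot":[[0,0,0],[0,0,0],[0,0,0],[0,0,0],[0,0,0]],"jaw":[0,0,0,0,0]}'
python3 -m inch '{"translation":[[0,0,0.4],[0,0,0.8],[0,-0.5,1],[0,-0.5,1]],"rot":[[0,0,0],[0,0,0],[0,0,0],[0,0,0]],"jaw":[0,0,0,0]}'
python3 - <<'E'
from h import *
t=eyes.camera("top");s=eyes.camera("scene")
cv2.imwrite("pics/s_k.png",s);cv2.imwrite("pics/t_k.png",t)
a=np.hstack([tile(s,90,170,80,100,5),tile(t,95,175,80,100,5)])
b=np.hstack([tile(s,0,0,512,384,.78),tile(t,0,0,512,384,.78)])[100:280]
b=cv2.resize(b,(800,100+0*b.shape[0])) if False else b
im=np.vstack([a[:420],b[:,:800] if b.shape[1]>=800 else np.pad(b,((0,0),(0,800-b.shape[1]),(0,0)))])
cv2.imwrite("pics/k.png",im)
E
```

```text
time: 32.1
ee_pos: [0.4666, 0.1121, 0.0715]
eef_rot: [0.035, 0.937, 0.347, -0.012]
ft_force: [-6.3, -20.4, 9.1]
width: 0.0005
time: 32.6
ee_pos: [0.4674, 0.0085, 0.0823]
eef_rot: [0.037, 0.938, 0.346, -0.011]
ft_force: [0.0, 0.5, -0.7]
width: 0.0003
time: 33.1
ee_pos: [0.4675, -0.0861, 0.1829]
eef_rot: [0.039, 0.938, 0.344, -0.009]
ft_force: [0.2, -1.0, 0.5]
width: 0.0002
time: 33.5
ee_pos: [0.4678, -0.139, 0.2852]
eef_rot: [0.039, 0.938, 0.344, -0.007]
ft_force: [-0.8, 0.1, 0.9]
width: 0.0005
```

View pics/k.png

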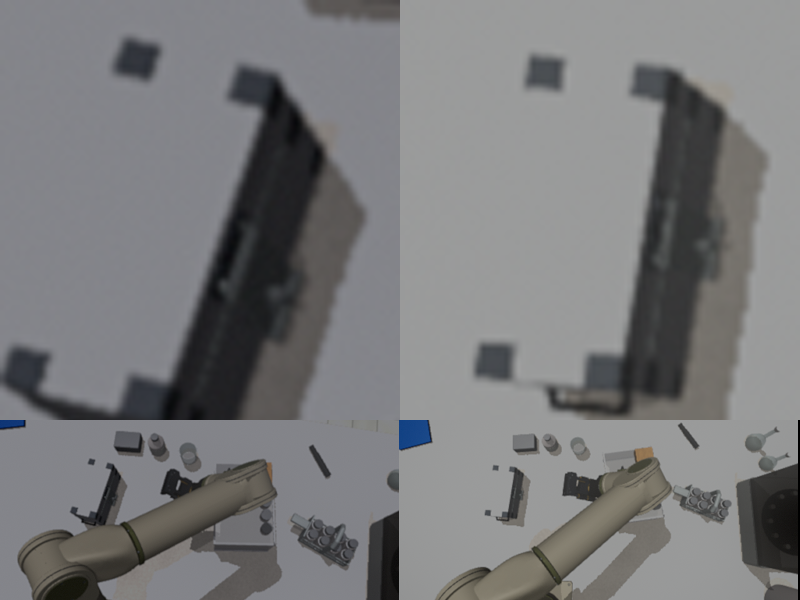

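```bash
python3 -c "
from h import *
c=[.4781,.1785,1.508]
for b in(0,.1,.2,.35): print(b,*[np.round((proj(n,np.array([hasppt(c,0,b,.09,-.022),hasppt(c,0,b,.09,.022)]))-o)*5+[a,0]).tolist() for n,o,a in(('scene',[90,170],0),('top',[95,175],400))])
print('staple',[(proj(n,loc(c,(-.061,0,.04)))-o)*5 for n,o in(('scene',[90,170]),('top',[95,175]))])
L=cv2.imread('pics/s_k.png')[170:270,90:170]; print(L[48:70,50:66,1])
"
```

```text
0 [[292.0, 271.0], [269.0, 339.0]] [[710.0, 215.0], [701.0, 277.0]]
0.1 [[305.0, 274.0], [283.0, 342.0]] [[722.0, 216.0], [713.0, 278.0]]
0.2 [[319.0, 277.0], [297.0, 345.0]] [[734.0, 216.0], [725.0, 279.0]]
0.35 [[338.0, 280.0], [316.0, 349.0]] [[751.0, 217.0], [742.0, 280.0]]
staple [array([289.70422649, 298.11523201]), array([312.25853608, 242.54885698])]
[[ 51  36  29  31  33  33  32  30  38  56  76  84  87  89  90  88]
 [ 45  32  28  30  30  31  33  34  43  62  80  87  89  89  90  89]
 [ 42  32  30  30  28  31  31  36  50  66  81  88  89  90  89  88]
 [ 37  30  29  27  30  30  31  40  57  68  75  86  88  89  89  88]
 [ 31  29  29  30  30  29  30  40  58  66  71  83  89  89  89  88]
 [ 30  28  29  30  30  28  29  36  54  63  69  83  90  89  87  88]
 [ 28  29  30  30  32  29  28  35  47  56  63  80  89  88  88  88]
 [ 28  30  30  30  29  29  30  39  52  55  59  72  85  88  89  87]
 [ 30  29  28  30  31  33  33  48  57  54  59  71  85  90  90  87]
 [ 28  28  30  39  50  51  47  54  58  53  63  77  86  89  89  87]
 [ 30  31  32  45  59  62  54  54  52  54  68  84  89  90  90  87]
 [ 30  30  31  41  55  55  49  43  45  59  75  88  90  90  89  87]
 [ 30  28  30  35  45  47  42  39  43  59  74  85  90  89  89  88]
 [ 28  30  29  33  39  43  50  50  53  63  74  83  89  90  88  91]
 [ 31  30  30  30  37  45  55  54  62  75  81  86  90  89  88  95]
 [ 33  30  29  29  36  52  57  53  64  81  87  87  88  89  87  95]
 [ 31  31  29  30  40  57  57  55  66  82  88  88  87  87  87  97]
 [ 31  33  31  31  45  56  55  59  70  84  89  88  88  87  91 110]
 [ 32  32  34  37  51  55  52  62  76  87  88  88  88  87  95 118]
 [ 32  34  38  49  56  55  54  66  81  87  89  88  87  88  98 121]
 [ 33  36  51  71  72  65  65  76  85  88  89  88  86  91 110 128]
 [ 32  40  60  81  87  81  80  84  88  89  88  86  85  93 118 132]]
```

```bash
python3 -c "
from bench import r
print(r.read_state()['time']); print(r.close_job())"
```

```text
33.6
the job is handed in; nothing more can be done
None
```

The job is handed in at 33.6 s, with every step done in the order asked. One force reading along the way could count against it.

- **Rack:** I drew it about 165 mm out along the bench by its tongue and let it go with about 70 mm of clearance from the shelf. I then carried it upright by the bail and lowered it until it touched the case floor before releasing. A picture afterwards showed it standing upright in the case.
- **Lid:** It was pushed over from behind and pressed shut to a hard stop at about 34 N. A picture before the last step showed it shut with the hasp sticking straight out, clear of the staple.
- **Hasp:** I swung it down and pressed until it stopped hard at about 20 N. In the last pictures its end lies where an angle of 0 predicts, to within about 0.1 rad. I read the curl by eye, and the staple itself is hard to make out.
- **Bystanders:** The beaker, reagent bottle and tip box look unmoved in the last pictures, judged by eye only. The arm is clear of everything.

**Possible failure:** my first push on the lid jammed. The wrist read about 46 N in y and 40 N in z. The lid was probably caught between the fingertip and the underside of the gripper's body, so the 40 N limit on the body may have been reached or passed. I backed off at once and finished with the tool tilted; forces stayed near 13 N until the final press.

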